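# Clamp a sample bottle with a lever-headed screw

### The arm

A 7-joint arm with a two-finger parallel gripper is mounted at the origin on a cart in front of the work surface, level with it; the furniture and walls round the work are solid. World frame = base frame: x ahead of the robot, y to its left, z up, the work surface at z = 0. Lengths are in m, angles in rad, forces in N, time in s.
With the tool pointing down it reaches from about 0.425 to 0.875 m from the base axis. Payload 4.7 kg.
Tool frame: the origin (TCP) lies at the very end of the fingers, on their centre line; the grasp point (between the pads) lies 19 mm behind it; x points along the fingers, z is the direction in which the jaws open and shut, and the axes are right-handed (so a half turn about x gives the same grasp; the last joint's range is limited). The gripper opens to 87 mm and grips with 3 to 60 N. Pads are 19 mm wide; open, the fingers measure 117 mm over their backs; the gripper's body (75 mm by 190 mm) begins 51 mm behind the grasp point.
Start: joints at [-1.163, 0.321, -0.07, 1.45, 0.023, 1.371, -0.057], TCP at [0.249, 0.6, 0.223] pointing down, gripper open.
Joint ranges: [-2.86, 2.86], [-0.3, 2.09], [-1.38, 1.24], [0.06, 2.45], [-1.56, 4.7], [0.09, 2.05], [-2.69, 2.69]. Speed limits (rad/s): [2.57, 2.57, 3.14, 3.14, 3.14, 3.14, 3.14].

### API

Orientations are given as a rotation vector (axis times angle).
In Python, from bench import * gives the robot as it stands.
- The arm moves only by the shell command python3 -m handwheel 'ROWS' [OPENING] [FORCE]. ROWS is JSON, a list of rows, each an object with "xyz": the shift along the world's x, y, z in cm, a list of three; "angular": the turn, a rotation vector about the world's x, y, z in degrees, a list of three. A call has 1 to 5 rows; each row shifts and turns the pose as measured when the row begins; what a row does not reach is not made up. A row lasts 1/12 s, in which the tool goes at most 41.7 mm and 7.16 degrees, less where a joint would pass 70% of its speed; a pose out of reach is approached as far as the arm can. A call with a gripper value outside its range is refused whole. OPENING is the finger opening in cm, from 0 to 8.7, set as the call begins (- or left out, the last holds). The fingers move at their own pace and stop on an object; FORCE is the grip in N (left out, the last holds). Time passes only in rows, so rows that do not move let the fingers close. It gives the time, the measured TCP pose, the force and the opening at its end, in the units of the state.
- get_state(): the state, without advancing time (a new reading comes with each control period).
- get_image(name): name is "scene" or "top" or "wrist"; returns a dict with "pixels" (400x640x3 uint8, blue, green, red), "K" (3x3 intrinsics, pixels), "cam_to_world" (4x4, takes a point from camera to world coordinates). Camera axes: x right, y down, z forward; pixel columns grow to the right and rows downward; lengths in m; the calibration is good to about 2 mm. A picture is of the moment at which its call begins. There is no depth.
- close_job(): hands the job in, once; it reports no verdict.
The state is a dict: "time": time; "joint_positions": joint angles; "qd": joint speeds; "joint_torque": joint torques, N m; "position": TCP position; "tool_rot": TCP orientation; "ft_force": force on the tool from outside, world axes, zero at the start; "torque": the same for the moment, N m; "grip_width": opening from 0.0 (shut) to 1.0 (fully open).
Only numpy, scipy, OpenCV 4.12 (cv2) and the standard library are available. Lean on these libraries where they do the work, as an engineer would, in place of code of your own. Each camera call takes 0.05 s, during which the arm holds its last target.

### The job

Clamp the small bottle in the bench clamp: with its lever standing up, screw the lever-headed axle in clockwise until it is just snug on the bottle cap, without overtightening it. Then fold the lever fully down to lock it, let go, and leave the things around it undisturbed.

Things in the scene. Friction and masses are not known exactly. Their poses are not given: they have to be found in the camera images.
- clamp: bench clamp fixed to the worktop: base plate 110 x 170 x 12 mm, two rods, and on them, along the clamp's y, a flat bridge 36 x 156 mm with its top 144 mm up (nuts to 150 mm). A vertical coarse right-hand axle goes through its middle; the 26 mm pad under it turns with it and bears on the bottle cap. Origin: centre of the base plate's underside, straight under the axle
- screw_turn (a joint): turn of the axle in rad, growing as it is screwed in (clockwise from above); axle and lever sink 1.5 mm per rad. Starts at 0 to 0.8, stops at 6.6; the pad meets the cap somewhere from 1.6 to 4.1 (seat height unknown). Free turning takes 0.05 to 0.12 N m (dry friction: read it after a small push onward). On the cap the pad force climbs 33 N per rad; snug is about 15 N, some 0.08 to 0.15 N m above free
- lever_fold (a joint): fold of the lever in rad: 0 upright along the axle, 1.55 fully folded, level just above the bridge. It stays where it is left; starts at 0 to 0.1. Folding drives a cam that pushes the pad 2.4 mm farther down, evenly over its travel; when snug this takes 4 to 8 N at the handle's end, square to the lever, and leaves 40 to 90 N on the pad
- pivot (a point): middle of the lever's hinge pin, on the axle's axis in the fork on top of the axle; 172 mm above the worktop at screw_turn 0. The fork is 24 mm across and reaches 13 mm above the pin. Its x axis is level and points the way the lever folds, its y axis is the hinge pin, its z axis is up; it turns with the axle
- handle (a point): middle of the lever's handle, 50 mm from the pivot. The handle is a dark steel bar 12 mm thick (along the pin) and 16 mm deep (along the folding direction), from 18 to 70 mm from the pivot; upright, it can be pinched across either. Low on the fork a steel stop plate stands behind it: it folds away from that. Site z axis: along the lever to its free end; x: the folding side; y: the hinge pin
- bottle: small white screw-cap bottle with a red cap 30 mm across, 40 mm across, 77 mm tall, 80 g, standing loose in the cup-shaped seat under the axle. Origin: centre of its underside
- bottle_mid (a point): centre of the small bottle, half-way up
- beaker: bystander: small glass beaker, 60 mm across, 68 mm tall, right of the clamp. Origin: centre of its underside
- tape: bystander: roll of tan tape lying flat, 70 mm across, 19 mm high, left of the clamp. Origin: centre of its underside
- cap_jar: bystander: white capped bottle, 50 mm across, 95 mm tall, left of the clamp. Origin: centre of its underside
Things that resemble listed ones, but are neither listed nor needed, are in the scene too. Leave any pink or turquoise look-alike of the bottle alone.

How it is judged:
By the outcome, as a careful person would: the job done as asked, in the order asked, and still so for the second after the job is handed in, with the robot touching nothing.
It also fails if it takes over 72 s, if anything falls off the work surface, if the arm or the gripper's body presses on something with over 40 N, if the wrist force passes 120 N, or if a joint passes its speed limit or range.

## Working session

There is one attempt and no reset: what is moved stays moved. The work goes in short steps, Python scripts to look and compute and a shell command to move; the robot and the scene stay as the last step left them, time stands still between calls to the robot, and variables do not carry over. Pictures are saved under pics/ and viewed, and the job is handed in when it is done.

```bash
mkdir -p pics; ls; python3 - <<'E'
from bench import *
import cv2
s=get_state()
for k in s: print(k,s[k])
for n in ("scene","top","wrist"):
    d=get_image(n); cv2.imwrite(f"pics/{n}0.png",d["pixels"]); print(n,d["K"],d["cam_to_world"])
E
```

```text
pics
time 0.0
joint_positions [-1.16288441  0.32184172 -0.07008023  1.45169814  0.02257543  1.37078246
 -0.05690449]
qd [ 2.28498039e-05 -1.04090068e-03 -1.02727976e-03 -2.38013911e-04
 -3.63858826e-04  1.01185871e-03  4.10959902e-04]
joint_torque [ 1.02224032e-03 -4.91298151e+01 -4.03768541e-01 -3.12523162e+01
 -6.40287506e-02  4.41648276e-02  2.24713913e-04]
position [0.24923768 0.59970918 0.22143769]
tool_rot [-0.91556887  1.37175883  0.91368893]
ft_force [ 0.08473861  0.56245668 -0.20083116]
torque [ 0.02410585  0.04429063 -0.04501831]
grip_width 1.0013484773955572
scene [[459.91672905   0.         328.01535664]
 [  0.         459.91672905 195.2507856 ]
 [  0.           0.           1.        ]] [[ 0.7232198  -0.37840867  0.57771966 -0.14023728]
 [-0.69060837 -0.39186503  0.60786666 -0.664453  ]
 [-0.00363389 -0.83859923 -0.54473674  0.74200807]
 [ 0.          0.          0.          1.        ]]
top [[420.77929101   0.         320.46050719]
 [  0.         420.77929101 197.01784863]
 [  0.           0.           1.        ]] [[-0.00747568 -0.9959296   0.08982394  0.40059969]
 [-0.99995964  0.00789302  0.00429188 -0.01586165]
 [-0.00498339 -0.08978823 -0.99594841  1.33454983]
 [ 0.          0.          0.          1.        ]]
wrist [[324.03124494   0.         319.6379939 ]
 [  0.         324.03124494 196.40539494]
 [  0.           0.           1.        ]] [[ 0.38345508  0.88741162  0.25585701  0.17975813]
 [ 0.9235574  -0.36785084 -0.10829356  0.62902825]
 [-0.00198375  0.27782435 -0.96062984  0.38329743]
 [ 0.          0.          0.          1.        ]]
```

View pics/scene0.png

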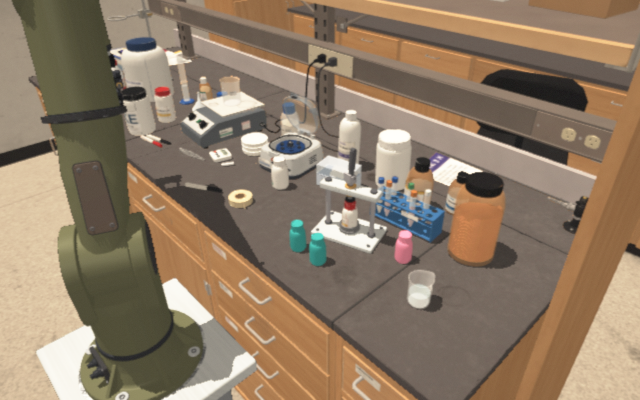

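View pics/top0.png

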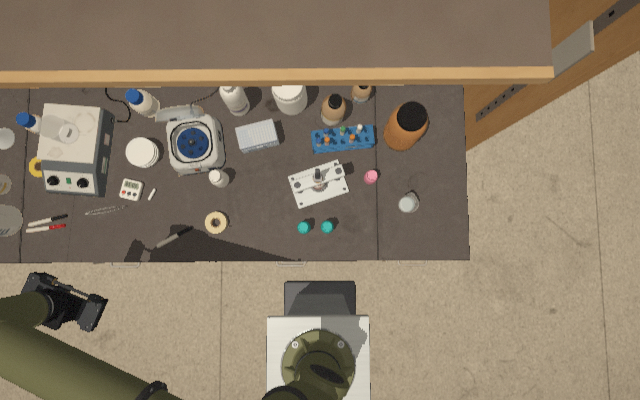

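```bash
python3 - <<'E'
import cv2
a=cv2.imread("pics/scene0.png"); print(a.shape)
E
```

```text
(400, 640, 3)
```

The clamp is at about (350,205) in scene and (318,183) in top. The red-capped white bottle in it is at scene (349,215). Look-alikes are pink at (404,247) and turquoise at (298,236) and (317,249). The other white bottle, at (280,172), is the cap_jar. Next I'll look at close crops.

```bash
python3 - <<'E'
import cv2
a=cv2.imread("pics/scene0.png")[135:255,290:450]; cv2.imwrite("pics/sc_crop.png",cv2.resize(a,None,fx=5,fy=5,interpolation=cv2.INTER_CUBIC))
a=cv2.imread("pics/top0.png")[145:225,265:375]; cv2.imwrite("pics/top_crop.png",cv2.resize(a,None,fx=7,fy=7,interpolation=cv2.INTER_CUBIC))
E
```

```text
(no output)
```

View pics/sc_crop.png

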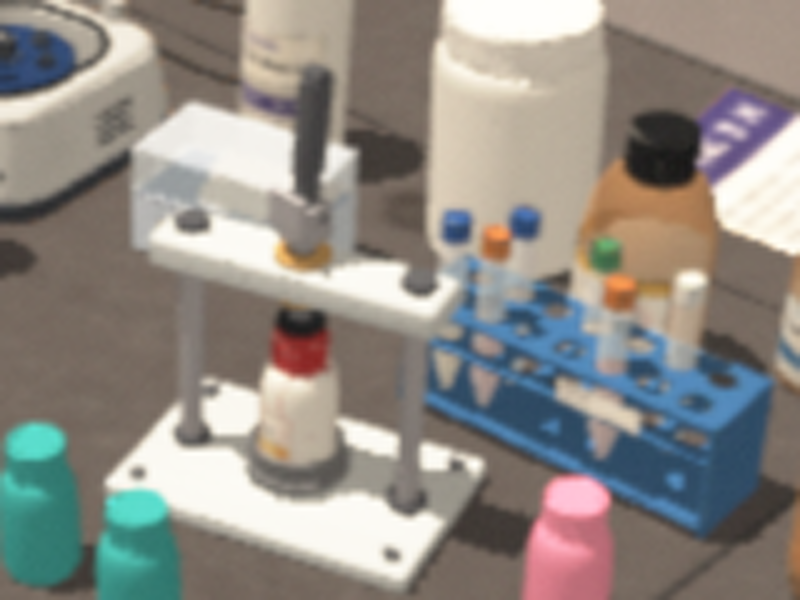

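View pics/top_crop.png

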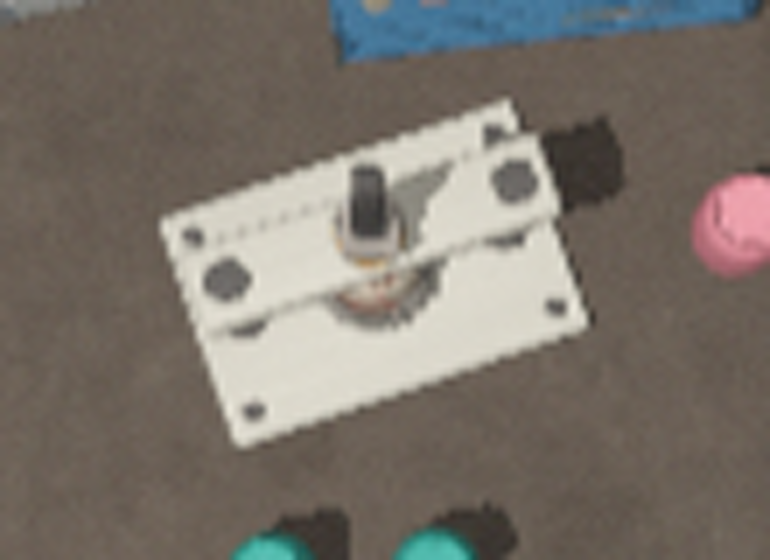

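```bash
cat > h.py <<'E'
from bench import *
import numpy as np, cv2
from scipy.spatial.transform import Rotation as R
def bp(d,u,v,z):
    K,T=d["K"],np.array(d["cam_to_world"]); r=T[:3,:3]@np.linalg.solve(K,[u,v,1]); o=T[:3,3]
    return o+r*(z-o[2])/r[2]
def pj(d,p):
    T=np.linalg.inv(np.array(d["cam_to_world"])); q=d["K"]@(T[:3,:3]@np.array(p)+T[:3,3]); return q[:2]/q[2]
def tri(obs):
    A=np.zeros((3,3));b=np.zeros(3)
    for d,u,v in obs:
        T=np.array(d["cam_to_world"]);r=T[:3,:3]@np.linalg.solve(d["K"],[u,v,1]);r/=np.linalg.norm(r);P=np.eye(3)-np.outer(r,r);A+=P;b+=P@T[:3,3]
    return np.linalg.solve(A,b)
E
python3 - <<'E'
from h import *
np.set_printoptions(precision=4,suppress=True)
t=get_image("top");s=get_image("scene")
for d,pts in((t,((297.1,185),(338.6,170.7))),(s,((328.4,179.4),(374.2,190.6)))):
    P=[bp(d,*p,.15) for p in pts]; print(P,(P[0]+P[1])/2,np.linalg.norm(P[0]-P[1]),np.degrees(np.arctan2(*(P[0]-P[1])[[0,1]])))
print("htip",tri([(s,353.4,149.6),(t,265+368/7,145+175/7)]))
print("rack,etc", bp(t,265+340/7,145+60/7,.06))
for n,u,v in (("pink",371,175),("t1",304,226),("t2",327,226),("rackL",313,150),("rackR",376,140),("beak",409,201),("glassbox",277,146)): print(n,bp(t,u,v,.08))
S=get_state(); print(R.from_rotvec(S["tool_rot"]).as_matrix())
E
```

```text
[array([0.5422, 0.0552, 0.15  ]), array([ 0.5821, -0.0629,  0.15  ])] [ 0.5621 -0.0038  0.15  ] 0.12465356419867364 -18.69695953800934
[array([0.5385, 0.048 , 0.15  ]), array([ 0.5815, -0.066 ,  0.15  ])] [ 0.56  -0.009  0.15 ] 0.12183427452008626 -20.6680806838203
htip [ 0.5705 -0.0041  0.2411]
rack,etc [0.6496 0.0098 0.06  ]
pink [ 0.579  -0.1629  0.08  ]
t1 [0.4275 0.0392 0.08  ]
t2 [ 0.427  -0.0293  0.08  ]
rackL [0.6567 0.011  0.08  ]
rackR [ 0.6858 -0.18    0.08  ]
beak [ 0.4997 -0.2749  0.08  ]
glassbox [0.6699 0.12   0.08  ]
[[-0.0003 -0.9235  0.3837]
 [-0.0008  0.3837  0.9235]
 [-1.     -0.0001 -0.0008]]
```

The pinned target is the clamp with the dark lever at top (318,175); only the red-capped white bottle sits in its cup. The axle is near (0.561,-0.006). I'm now travelling high towards it.

```bash
python3 -m handwheel '[{"xyz":[1.5,-2.5,2.5],"angular":[0,0,0]},{"xyz":[1.5,-2.5,2.5],"angular":[0,0,0]},{"xyz":[1.5,-2.5,2.5],"angular":[0,0,0]},{"xyz":[2,-3,1.5],"angular":[0,0,0]},{"xyz":[2,-3,1.5],"angular":[0,0,0]}]' 8.7
```

```text
time: 0.67
position: [0.3254, 0.4644, 0.3221]
tool_rot: [-0.932, 1.379, 0.929]
ft_force: [1.3, -0.1, 0.4]
grip_width: 1.0
```

```bash
for i in 1 2; do python3 -m handwheel '[{"xyz":[1.6,-3.7,0.5],"angular":[0,0,0]},{"xyz":[1.6,-3.7,0.5],"angular":[0,0,0]},{"xyz":[1.6,-3.7,0.5],"angular":[0,0,0]},{"xyz":[1.6,-3.7,0.5],"angular":[0,0,0]},{"xyz":[1.6,-3.7,0.5],"angular":[0,0,0]}]'; done; python3 -c "
from h import *
print(get_state()['joint_positions'])"
```

```text
time: 1.08
position: [0.4077, 0.2747, 0.3516]
tool_rot: [-0.931, 1.37, 0.932]
ft_force: [1.0, 1.2, -0.2]
grip_width: 1.003
time: 1.5
position: [0.4872, 0.0841, 0.3783]
tool_rot: [-0.929, 1.366, 0.933]
ft_force: [1.2, 0.1, 0.5]
grip_width: 1.0
[-0.6317258  -0.05464156  0.38971005  1.56160341  0.01992423  1.63413645
  0.95706794]
```

```bash
python3 - <<'E'
from h import *
np.set_printoptions(precision=4,suppress=True)
d=get_image("wrist");cv2.imwrite("pics/w1.png",d["pixels"]);print(d["cam_to_world"],pj(d,(.561,-.006,.172)),pj(d,(.565,-.006,.24)))
E
```

```text
[[ 0.3636  0.896   0.255   0.4176]
 [ 0.9316 -0.3492 -0.1013  0.1116]
 [-0.0017  0.2744 -0.9616  0.5403]
 [ 0.      0.      0.      1.    ]] [273.9652 251.5092] [266.5591 283.2989]
```

View pics/w1.png

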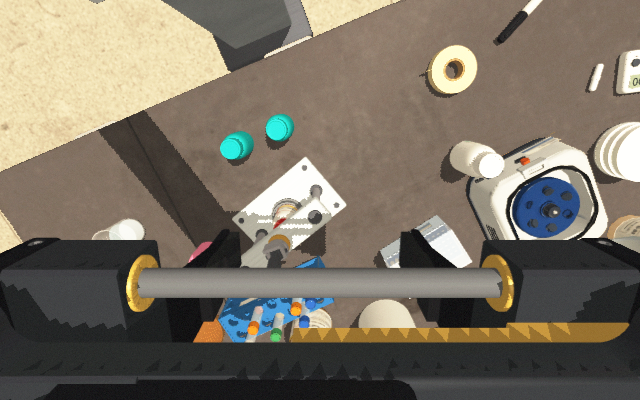

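```bash
python3 -m handwheel '[{"xyz":[2,-2.5,0],"angular":[0,0,0]},{"xyz":[2,-2.5,0],"angular":[0,0,0]},{"xyz":[2,-2.5,0],"angular":[0,0,0]},{"xyz":[1,-1,0],"angular":[0,0,0]},{"xyz":[0,0,0],"angular":[0,0,0]}]'; python3 - <<'E'
from h import *
np.set_printoptions(precision=4,suppress=True)
d=get_image("wrist");c=d["pixels"][60:260,200:460];cv2.imwrite("pics/w2.png",cv2.resize(c,None,fx=3,fy=3,interpolation=cv2.INTER_CUBIC));print(d["cam_to_world"],pj(d,(.561,-.006,.172)),pj(d,(.565,-.006,.24)))
print(get_state()['joint_positions'])
E
```

```text
time: 1.97
position: [0.5614, -0.0177, 0.381]
tool_rot: [-0.919, 1.369, 0.91]
ft_force: [-0.8, 0.8, 0.1]
grip_width: 1.002
[[ 0.3832  0.8863  0.2602  0.4911]
 [ 0.9237 -0.3669 -0.1106  0.0119]
 [-0.0025  0.2827 -0.9592  0.5424]
 [ 0.      0.      0.      1.    ]] [329.2532 165.1616] [332.651  182.4219]
[-0.5001  0.0987  0.531   1.4188 -0.0464  1.6342  1.2036]
```

View pics/w2.png

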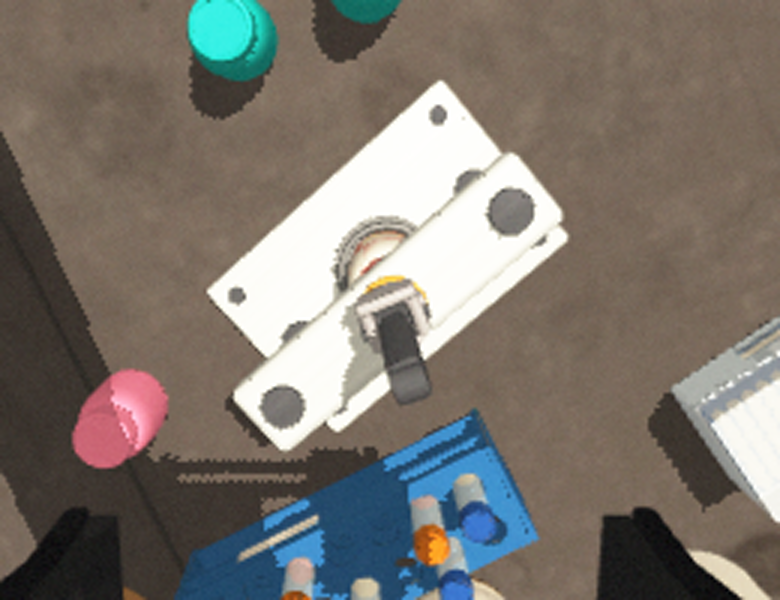

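```bash
python3 - <<'E'
from h import *
np.set_printoptions(precision=4,suppress=True)
d=get_image("wrist");c=d["pixels"][145:200,300:360];cv2.imwrite("pics/w3.png",cv2.resize(c,None,fx=10,fy=10,interpolation=cv2.INTER_CUBIC))
P=[bp(d,370.3,130.3,.15),bp(d,294.3,195,.15)];print(P,(P[0]+P[1])/2,np.linalg.norm(P[0]-P[1]))
E
```

```text
[array([0.5439, 0.0548, 0.15  ]), array([ 0.5828, -0.0612,  0.15  ])] [ 0.5633 -0.0032  0.15  ] 0.12229473997736752
```

View pics/w3.png

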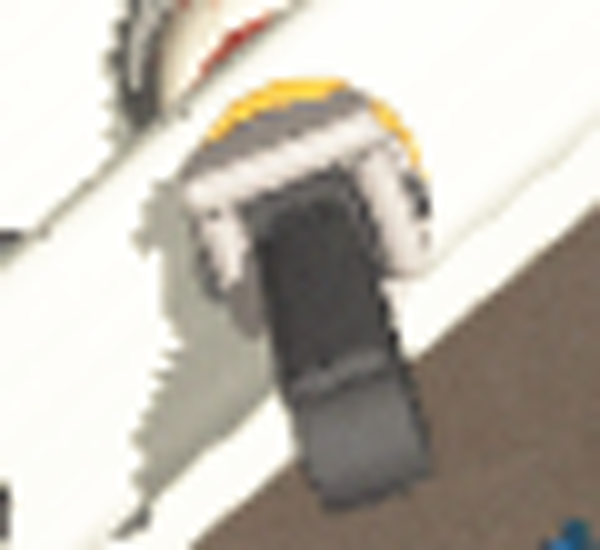

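```bash
python3 - <<'E'
from h import *
np.set_printoptions(precision=4,suppress=True)
d=get_image("wrist");f=lambda u,v,z:bp(d,300+u/10,145+v/10,z)
a,b=f(190,195,.175),f(380,120,.175); print(a,b,np.degrees(np.arctan2(*(b-a)[[1,0]])))
C=[f(u,v,.2415) for u,v in((293,395),(405,355),(430,470),(325,505))]
for i in range(4): e=C[(i+1)%4]-C[i]; print(C[i],np.linalg.norm(e),np.degrees(np.arctan2(e[1],e[0])))
print(np.mean(C,0))
t=get_image("top");s=get_image("scene")
print("tip tri",tri([(d,336.3,188.1),(s,353.4,148.9),(t,265+368/7,145+175/7)]))
for L,p in(("nutL",((d,370.3,130.3),(s,328.4,179.4),(t,297.1,185))),("nutR",((d,294.3,195),(s,374.2,190.6),(t,338.6,170.7)))): print(L,tri(p))
E
```

```text
[ 0.5538 -0.0135  0.175 ] [0.554  0.0099 0.175 ] 89.45869512031547
[ 0.5639 -0.0068  0.2415] 0.011365123797963155 87.94812761961971
[0.5643 0.0046 0.2415] 0.01169228047679456 -9.403617683628738
[0.5758 0.0027 0.2415] 0.010685255054303863 -93.11079257902153
[ 0.5753 -0.008   0.2415] 0.011427751719739955 173.86119757164357
[ 0.5698 -0.0019  0.2415]
tip tri [ 0.5703 -0.0032  0.2424]
nutL [0.5439 0.056  0.1442]
nutR [ 0.5837 -0.0619  0.1465]
```

```bash
cat > st.py <<'E'
from h import *
np.set_printoptions(precision=4,suppress=True)
def yaw(S): m=R.from_rotvec(S["tool_rot"]).as_matrix(); return np.degrees(np.arctan2(m[1,2],m[0,2]))
def show():
    S=get_state(); m=R.from_rotvec(S["tool_rot"]).as_matrix()
    print("t",round(S["time"],2),"p",S["position"],"yaw %.2f"%yaw(S),"xdir",m[:,0],"F",S["ft_force"],"M",S["torque"],"q7 %.3f"%S["joint_positions"][6],"w %.3f"%(S["grip_width"]*8.7))
if __name__=="__main__": show()
E
python3 -m handwheel '[{"xyz":[0,0,0],"angular":[0,0,5.4]},{"xyz":[0,0,0],"angular":[0,0,5.4]},{"xyz":[0,0,0],"angular":[0,0,5.4]},{"xyz":[0.2,0.5,0],"angular":[0,0,5.4]},{"xyz":[0.4,0.8,0],"angular":[0,0,0]}]' 5; python3 st.py
```

```text
time: 2.63
position: [0.5627, 0.007, 0.3833]
tool_rot: [-1.222, 1.193, 1.222]
ft_force: [-0.1, -0.3, 0.4]
grip_width: 0.708
t 2.63 p [0.5627 0.007  0.3833] yaw 91.07 xdir [ 0.0046  0.0048 -1.    ] F [-0.0622 -0.2593  0.4028] M [-0.0335 -0.0179 -0.0175] q7 1.576 w 6.161
```

```bash
python3 -m handwheel '[{"xyz":[0.4,-0.9,-3.5],"angular":[-0.3,0.3,-2]},{"xyz":[0,0,-3.5],"angular":[0,0,0]},{"xyz":[0,0,-3.5],"angular":[0,0,0]},{"xyz":[0,0,0],"angular":[0,0,0]}]'; python3 st.py;  python3 - <<'E'
from h import *
d=get_image("wrist");cv2.imwrite("pics/w4.png",d["pixels"])
E
```

```text
time: 2.97
position: [0.5673, 0.0077, 0.2778]
tool_rot: [-1.198, 1.208, 1.195]
ft_force: [-0.5, 0.0, 0.3]
grip_width: 0.583
t 2.97 p [0.5673 0.0077 0.2778] yaw 89.13 xdir [ 0.0065  0.0044 -1.    ] F [-0.5236  0.0367  0.2569] M [0.0649 0.1232 0.0036] q7 1.548 w 5.074
```

View pics/w4.png

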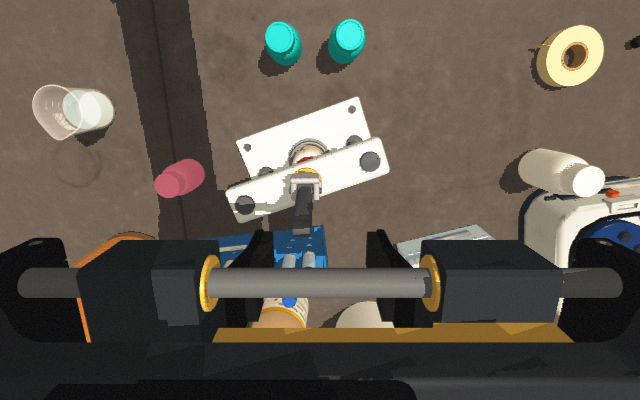

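The handle tip is at about (303,225), to the left of the finger centre at u≈318. I need roughly 1 cm in −y.

```bash
python3 -m handwheel '[{"xyz":[0,-1.0,0],"angular":[-0.3,0.4,-0.6]},{"xyz":[0,0,0],"angular":[0,0,0]}]'; python3 st.py;  python3 - <<'E'
from h import *
d=get_image("wrist");c=d["pixels"][160:250,240:380];cv2.imwrite("pics/w5.png",cv2.resize(c,None,fx=5,fy=5,interpolation=cv2.INTER_CUBIC))
for p in ((.568,-.003,.2415),(.568,.003,.2415),(.568,-.009,.2415)): print(pj(d,p))
E
```

```text
time: 3.18
position: [0.5701, -0.0005, 0.2855]
tool_rot: [-1.194, 1.214, 1.186]
ft_force: [-0.4, -0.7, 0.3]
grip_width: 0.574
t 3.18 p [ 0.5701 -0.0005  0.2855] yaw 88.59 xdir [ 0.0078  0.0006 -1.    ] F [-0.3582 -0.6751  0.2521] M [-0.0421  0.0341  0.0378] q7 1.553 w 4.993
[316.14811106 215.77533951]
[325.06827136 215.5705051 ]
[307.23121045 215.98009906]
```

View pics/w5.png

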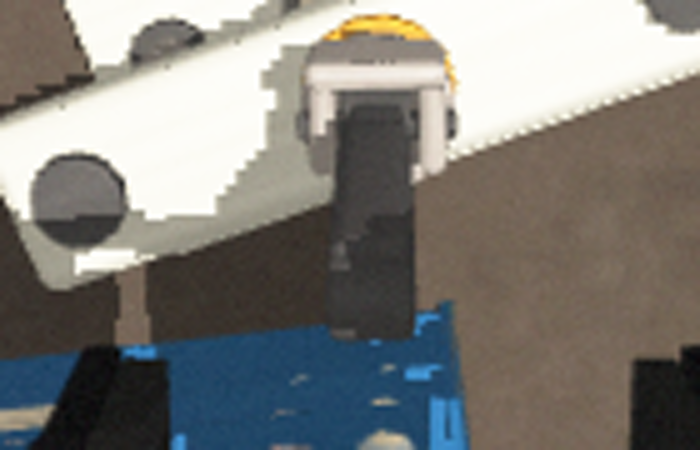

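```bash
python3 -m handwheel '[{"xyz":[-0.2,-0.35,-2],"angular":[0,0.4,0]},{"xyz":[0,0,-2],"angular":[0,0,0]},{"xyz":[0,0,-2],"angular":[0,0,0]},{"xyz":[0,0,0],"angular":[0,0,0]},{"xyz":[0,0,0],"angular":[0,0,0]}]'; python3 st.py
```

```text
time: 3.65
position: [0.576, -0.0025, 0.2376]
tool_rot: [-1.197, 1.2, 1.176]
ft_force: [0.6, 0.3, 0.4]
grip_width: 0.572
t 3.65 p [ 0.576  -0.0025  0.2376] yaw 88.53 xdir [ 0.0233  0.0056 -0.9997] F [0.5839 0.2781 0.3829] M [0.0292 0.0666 0.0001] q7 1.568 w 4.975
```

```bash
python3 -m handwheel '[{"xyz":[-0.7,-0.2,0],"angular":[-0.3,1.3,0]},{"xyz":[0,0,0],"angular":[0,0,0]}]' >/dev/null; python3 st.py; python3 -m handwheel '[{"xyz":[0,0,0],"angular":[0,0,0]},{"xyz":[0,0,0],"angular":[0,0,0]}]' >/dev/null; python3 st.py
```

```text
t 3.82 p [ 0.57   -0.0046  0.2413] yaw 88.51 xdir [ 0.0031  0.0006 -1.    ] F [-0.0722  0.0213  0.1963] M [ 0.0642 -0.0204 -0.0477] q7 1.568 w 4.982
t 3.98 p [ 0.5715 -0.0046  0.2442] yaw 88.50 xdir [ 0.007   0.0011 -1.    ] F [-0.6962  0.4206 -0.6735] M [0.0169 0.0112 0.0578] q7 1.567 w 5.024
```

```bash
sed -i 's/"q7 %.3f"/"tau",S["joint_torque"][[4,5,6]],"q7 %.3f"/' st.py
python3 -m handwheel '[{"xyz":[-0.3,0,-1.5],"angular":[0,0.4,0]},{"xyz":[-0.1,0,-1.5],"angular":[0,0.2,0]},{"xyz":[-0.1,0,-1],"angular":[0,0.2,0]},{"xyz":[-0.1,0,-0.4],"angular":[0,0.2,0]},{"xyz":[-0.1,0,-0.15],"angular":[0,0.1,0]}]' >/dev/null; python3 st.py; python3 - <<'E'
from h import *
d=get_image("wrist");c=d["pixels"][140:300,220:420];cv2.imwrite("pics/w6.png",cv2.resize(c,None,fx=4,fy=3.75,interpolation=cv2.INTER_CUBIC))
d=get_image("scene");c=d["pixels"][80:240,270:470];cv2.imwrite("pics/s6.png",cv2.resize(c,None,fx=4,fy=3.75,interpolation=cv2.INTER_CUBIC))
E
```

```text
t 4.4 p [ 0.5646 -0.0045  0.1967] yaw 88.50 xdir [-0.0105  0.0019 -0.9999] F [0.4692 0.4784 0.3162] M [0.0256 0.0356 0.0195] tau [0.0342 0.0885 0.0122] q7 1.579 w 4.981
```

View pics/w6.png

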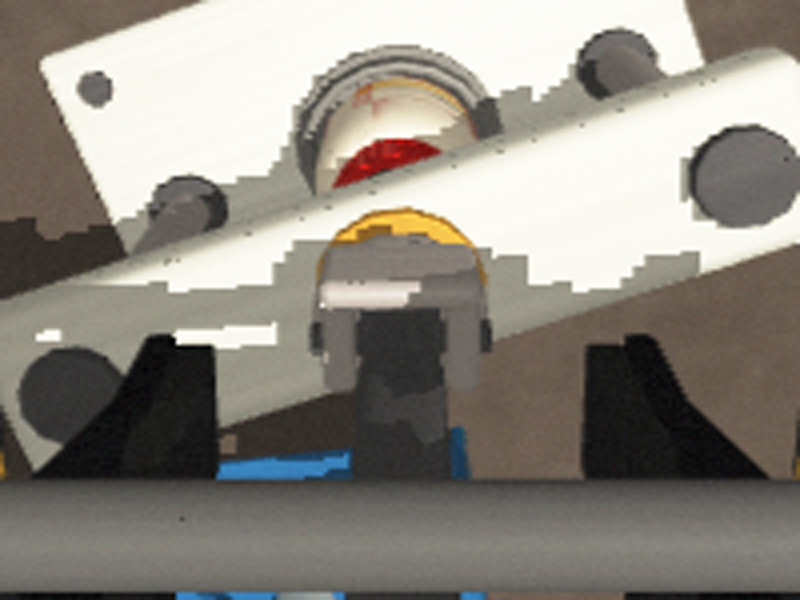

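View pics/s6.png

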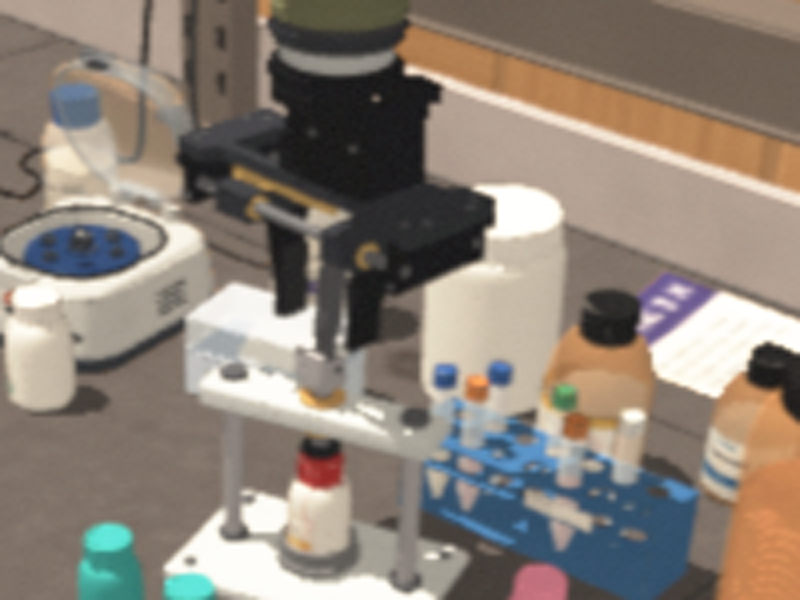

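```bash
python3 -m handwheel '[{"xyz":[0.1,0,0.3],"angular":[0,-0.5,0]},{"xyz":[-0.07,0,-0.15],"angular":[0,0.1,0]},{"xyz":[-0.07,0,-0.15],"angular":[0,0.1,0]},{"xyz":[-0.07,0,-0.15],"angular":[0,0.1,0]},{"xyz":[-0.07,0,-0.15],"angular":[0,0.1,0]}]' 0 5 >/dev/null; python3 st.py
```

```text
t 4.92 p [ 0.5645 -0.0044  0.1967] yaw 88.51 xdir [-0.0033  0.0026 -1.    ] F [ 0.0297  0.8353 -0.4166] M [0.0254 0.0307 0.0381] tau [ 0.0447  0.1081 -0.0062] q7 1.578 w 2.386
```

```bash
python3 -m handwheel '[{"xyz":[-0.07,0,0.25],"angular":[0,0.1,0]},{"xyz":[-0.07,0,-0.15],"angular":[0,0.1,0]},{"xyz":[-0.07,0,-0.15],"angular":[0,0.1,0]},{"xyz":[-0.07,0,-0.15],"angular":[0,0.1,0]}]' 0 5 >/dev/null; python3 st.py
```

```text
t 5.25 p [ 0.5633 -0.0043  0.1975] yaw 88.53 xdir [-0.0059  0.0035 -1.    ] F [-1.7052 -0.358   6.25  ] M [-0.002   0.1912  0.0809] tau [-0.0377 -0.2466 -0.061 ] q7 1.578 w 1.225
```

```bash
python3 -m handwheel '[{"xyz":[-0.2,0,0],"angular":[0,0.1,0]},{"xyz":[-0.1,0,0],"angular":[0,0.1,0]}]' 0 5 >/dev/null; python3 st.py; python3 -m handwheel '[{"xyz":[-0.1,0,0],"angular":[0,0,0]},{"xyz":[-0.1,0,0],"angular":[0,0,0]}]' 0 5 >/dev/null; python3 st.py
```

```text
t 5.42 p [ 0.5624 -0.0043  0.198 ] yaw 88.55 xdir [-0.0042  0.0032 -1.    ] F [ 4.7219  0.3135 -2.7726] M [-0.0558 -0.8416  0.0153] tau [-0.0009  1.5812 -0.0486] q7 1.577 w 1.211
t 5.58 p [ 0.5622 -0.0043  0.198 ] yaw 88.57 xdir [ 0.0001  0.0027 -1.    ] F [ 4.9829 -0.0607 -1.2916] M [-0.0092 -1.1775  0.0388] tau [ 0.0203  2.0294 -0.0343] q7 1.575 w 1.162
```

```bash
python3 -m handwheel '[{"xyz":[0.02,0,-0.05],"angular":[0,0,0]},{"xyz":[0.02,0,-0.05],"angular":[0,0,0]}]' 0 50 >/dev/null; python3 st.py; python3 -m handwheel '[{"xyz":[0,0,-0.05],"angular":[0,0,-4]},{"xyz":[0,0,-0.05],"angular":[0,0,-4]},{"xyz":[0,0,-0.05],"angular":[0,0,-4]},{"xyz":[0,0,-0.05],"angular":[0,0,-4]}]'  >/dev/null; python3 st.py
```

```text
t 5.75 p [ 0.5624 -0.0043  0.1978] yaw 88.59 xdir [-0.0001  0.0028 -1.    ] F [ 0.7448 -0.1773  3.6617] M [0.0153 0.1125 0.0945] tau [-0.0278  0.1025 -0.086 ] q7 1.576 w 1.187
t 6.08 p [ 0.5624 -0.0039  0.1974] yaw 72.02 xdir [ 0.0011  0.0038 -1.    ] F [1.6824 0.3591 2.2486] M [-0.0076 -0.3484  0.1298] tau [0.0178 0.6506 0.7896] q7 1.290 w 1.184
```

```bash
python3 -m handwheel '[{"xyz":[0,0,-0.05],"angular":[0,0,-0.5]}]' >/dev/null; python3 st.py;python3 -m handwheel '[{"xyz":[0,0,-0.05],"angular":[0,0,-0.5]}]' >/dev/null; python3 st.py;  python3 - <<'E'
from h import *
d=get_image("wrist");c=d["pixels"][140:300,220:420];cv2.imwrite("pics/w7.png",cv2.resize(c,None,fx=4,fy=3.75,interpolation=cv2.INTER_CUBIC))
E
python3 st.py
```

```text
t 6.17 p [ 0.5624 -0.0039  0.1974] yaw 71.40 xdir [ 0.0013  0.004  -1.    ] F [1.0056 0.269  3.9517] M [-0.0424 -0.154   0.1307] tau [-0.103   0.4408 -0.5807] q7 1.279 w 1.172
t 6.25 p [ 0.5624 -0.0039  0.1973] yaw 70.96 xdir [ 0.0015  0.0041 -1.    ] F [ 0.8347 -0.8184  3.4106] M [-0.0911 -0.1312  0.098 ] tau [-0.0658  0.3392 -0.1013] q7 1.272 w 1.180
t 6.3 p [ 0.5624 -0.0039  0.1973] yaw 70.93 xdir [ 0.0015  0.0042 -1.    ] F [0.4527 0.4591 4.8218] M [ 0.0181 -0.1339  0.0697] tau [-0.0496  0.2996 -0.1295] q7 1.271 w 1.187
```

View pics/w7.png

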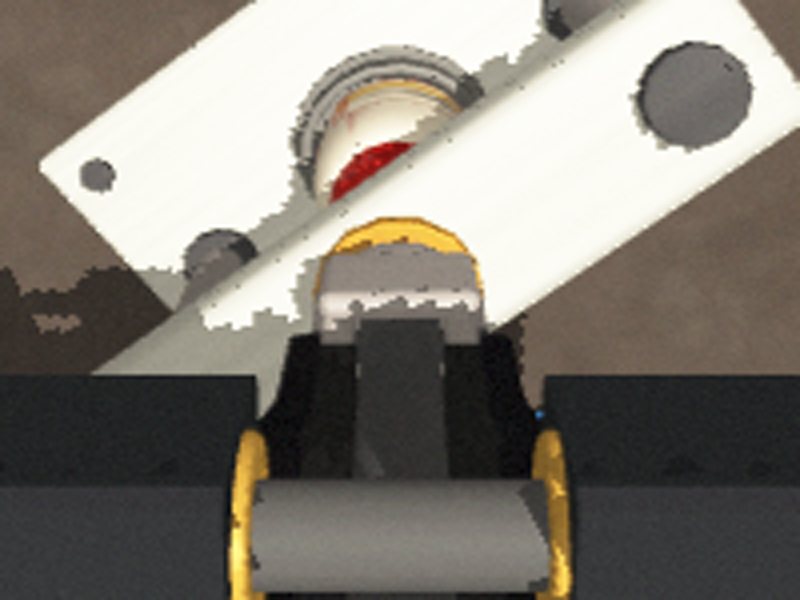

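```bash
cat > meas.py <<'E'
from st import *
import sys
L=[]
for i in range(int(sys.argv[1]) if len(sys.argv)>1 else 3):
    get_image("top"); S=get_state(); L.append(np.r_[S["joint_torque"][6],S["torque"],S["ft_force"],S["position"],S["grip_width"]*8.7])
m=np.mean(L,0)
print("t %.2f yaw %.2f turned %.3f q7 %.3f tau7 %.4f (%.3f) M"%(S["time"],yaw(S),np.radians((88.55-yaw(S))%360),S["joint_positions"][6],m[0],np.std([l[0] for l in L])),m[1:4],"F",m[4:7],"p",m[7:10],"w %.3f"%m[10],"x",R.from_rotvec(S["tool_rot"]).as_matrix()[:2,0])
E
python3 meas.py
python3 -m handwheel '[{"xyz":[0,0,-0.03],"angular":[0,0,-4]},{"xyz":[0,0,-0.03],"angular":[0,0,-4]},{"xyz":[0,0,-0.03],"angular":[0,0,-4]},{"xyz":[0,0,-0.03],"angular":[0,0,-0.7]},{"xyz":[0,0,-0.03],"angular":[0,0,-0.7]}]'  >/dev/null; python3 meas.py
python3 -m handwheel '[{"xyz":[0,0,-0.03],"angular":[0,0,-4]},{"xyz":[0,0,-0.03],"angular":[0,0,-4]},{"xyz":[0,0,-0.03],"angular":[0,0,-2]},{"xyz":[0,0,-0.03],"angular":[0,0,-0.7]},{"xyz":[0,0,-0.03],"angular":[0,0,-0.7]}]'  >/dev/null; python3 meas.py
```

```text
t 6.45 yaw 70.96 turned 0.307 q7 1.272 tau7 -0.1223 (0.041) M [-0.0476  0.0009  0.1372] F [0.5486 0.2364 4.7273] p [ 0.5624 -0.0039  0.1973] w 1.166 x [0.0015 0.0042]
t 7.02 yaw 57.37 turned 0.544 q7 1.037 tau7 -0.1434 (0.032) M [-0.0386 -0.0167  0.0721] F [1.112  0.1536 4.7964] p [ 0.5625 -0.0036  0.1969] w 1.182 x [0.0031 0.0048]
t 7.58 yaw 46.12 turned 0.741 q7 0.843 tau7 -0.1362 (0.027) M [-0.035   0.0091  0.07  ] F [1.028  0.2865 4.8351] p [ 0.5627 -0.0034  0.1966] w 1.168 x [0.0047 0.0052]
```

```bash

python3 -m handwheel '[{"xyz":[0,0,-0.03],"angular":[-0.1,0.1,-4]},{"xyz":[0,0,-0.03],"angular":[-0.1,0.1,-4]},{"xyz":[0,0,-0.03],"angular":[0,0,-2]},{"xyz":[0,0,-0.03],"angular":[0,0,-0.7]},{"xyz":[0,0,-0.03],"angular":[0,0,-0.7]}]'  >/dev/null; python3 meas.py 4
python3 -m handwheel '[{"xyz":[0,0,-0.03],"angular":[-0.1,0.1,-4]},{"xyz":[0,0,-0.03],"angular":[-0.1,0.1,-4]},{"xyz":[0,0,-0.03],"angular":[0,0,-2]},{"xyz":[0,0,-0.03],"angular":[0,0,-0.7]},{"xyz":[0,0,-0.03],"angular":[0,0,-0.7]}]'  >/dev/null; python3 meas.py 4
```

```text
t 8.20 yaw 34.88 turned 0.937 q7 0.648 tau7 -0.1243 (0.031) M [-0.0031 -0.0099  0.0999] F [0.5878 0.0217 5.4805] p [ 0.5629 -0.0032  0.1963] w 1.161 x [0.0026 0.0023]
t 8.82 yaw 23.61 turned 1.133 q7 0.453 tau7 -0.1240 (0.031) M [ 0.0415 -0.0191  0.0645] F [0.5564 0.4931 5.2381] p [ 0.5632 -0.003   0.1961] w 1.167 x [0.0002 0.0003]
```

```bash

python3 -m handwheel '[{"xyz":[0,0,-0.02],"angular":[0,0,-4]},{"xyz":[0,0,-0.02],"angular":[0,0,-4]},{"xyz":[0,0,-0.02],"angular":[0,0,-2]},{"xyz":[0,0,-0.02],"angular":[0,0,-0.7]},{"xyz":[0,0,-0.02],"angular":[0,0,-0.7]}]'  >/dev/null; python3 meas.py 4
python3 -m handwheel '[{"xyz":[0,0,-0.02],"angular":[0,0,-4]},{"xyz":[0,0,-0.02],"angular":[0,0,-4]},{"xyz":[0,0,-0.02],"angular":[0,0,-2]},{"xyz":[0,0,-0.02],"angular":[0,0,-0.7]},{"xyz":[0,0,-0.02],"angular":[0,0,-0.7]}]'  >/dev/null; python3 meas.py 4
```

```text
t 9.43 yaw 12.31 turned 1.331 q7 0.260 tau7 -0.1241 (0.040) M [-0.0096 -0.0357  0.0883] F [ 0.7639 -0.225   5.2781] p [ 0.5635 -0.003   0.1958] w 1.160 x [0.0013 0.0015]
t 10.05 yaw 0.89 turned 1.530 q7 0.064 tau7 -0.1248 (0.033) M [ 0.0118 -0.0294  0.0632] F [ 0.4024 -0.0956  5.3361] p [ 0.5637 -0.0029  0.1955] w 1.154 x [0.0024 0.0021]
```

```bash
 python3 - <<'E'
from h import *
d=get_image("scene");c=d["pixels"][140:240,290:440];cv2.imwrite("pics/s8.png",cv2.resize(c,None,fx=5,fy=5,interpolation=cv2.INTER_CUBIC))
E
```

```text
(no output)
```

View pics/s8.png

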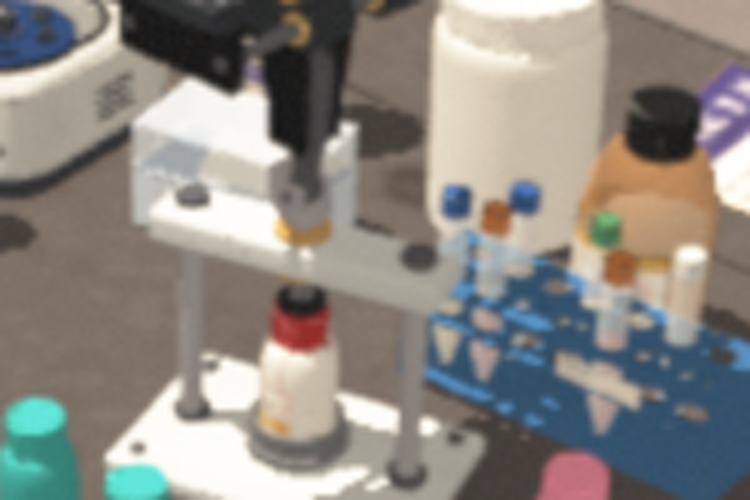

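Baseline is steady at 0.124 N m with the pad not yet on the cap, so I continue.

```bash

for k in 1 ; do python3 -m handwheel '[{"xyz":[0,0,-0.02],"angular":[0,0.1,-4]},{"xyz":[0,0,-0.02],"angular":[-0.1,0.1,-4]},{"xyz":[0,0,-0.02],"angular":[0,0,-2]},{"xyz":[0,0,-0.02],"angular":[0,0,-0.7]},{"xyz":[0,0,-0.02],"angular":[0,0,-0.7]}]'  >/dev/null; python3 meas.py 4;done
python3 -m handwheel '[{"xyz":[0,0,-0.02],"angular":[0,0,-4]},{"xyz":[0,0,-0.02],"angular":[-0.1,0,-4]},{"xyz":[0,0,-0.02],"angular":[0,0,-2]},{"xyz":[0,0,-0.02],"angular":[0,0,-0.7]},{"xyz":[0,0,-0.02],"angular":[0,0,-0.7]}]'  >/dev/null; python3 meas.py 4
```

```text
t 10.72 yaw -10.53 turned 1.729 q7 -0.131 tau7 -0.1246 (0.032) M [-0.0043 -0.0414  0.1147] F [0.5743 0.249  4.7848] p [ 0.5641 -0.0029  0.1952] w 1.164 x [0.0002 0.001 ]
t 11.33 yaw -21.96 turned 1.929 q7 -0.328 tau7 -0.1245 (0.033) M [ 0.0155 -0.018   0.0681] F [ 0.7293 -0.2444  4.6507] p [ 0.5643 -0.003   0.1949] w 1.165 x [0.001  0.0001]
```

```bash

python3 -m handwheel '[{"xyz":[0,0,-0.02],"angular":[0,0,-4]},{"xyz":[0,0,-0.02],"angular":[0,0,-4]},{"xyz":[0,0,-0.02],"angular":[0,0,-2]},{"xyz":[0,0,-0.02],"angular":[0,0,-0.7]},{"xyz":[0,0,-0.02],"angular":[0,0,-0.7]}]'  >/dev/null; python3 meas.py 4
python3 -m handwheel '[{"xyz":[0,0,-0.02],"angular":[0,0,-4]},{"xyz":[0,0,-0.02],"angular":[0,0,-4]},{"xyz":[0,0,-0.02],"angular":[0,0,-2]},{"xyz":[0,0,-0.02],"angular":[0,0,-0.7]},{"xyz":[0,0,-0.02],"angular":[0,0,-0.7]}]'  >/dev/null; python3 meas.py 4
```

```text
t 11.95 yaw -33.39 turned 2.128 q7 -0.523 tau7 -0.1242 (0.032) M [-0.0188 -0.0062  0.096 ] F [ 0.2111 -0.0148  5.254 ] p [ 0.5645 -0.0032  0.1946] w 1.164 x [0.002  0.0006]
t 12.57 yaw -44.82 turned 2.328 q7 -0.718 tau7 -0.1241 (0.032) M [-0.0083  0.0119  0.1002] F [ 0.0395 -0.0453  5.0246] p [ 0.5647 -0.0033  0.1943] w 1.170 x [0.0029 0.0009]
```

```bash

python3 -m handwheel '[{"xyz":[0,0,-0.02],"angular":[0,0.1,-4]},{"xyz":[0,0,-0.02],"angular":[0,0.1,-4]},{"xyz":[0,0,-0.02],"angular":[0,0,-2]},{"xyz":[0,0,-0.02],"angular":[0,0,-0.7]},{"xyz":[0,0,-0.02],"angular":[0,0,-0.7]}]'  >/dev/null; python3 meas.py 4
python3 -m handwheel '[{"xyz":[0,0,-0.02],"angular":[0,0,-4]},{"xyz":[0,0,-0.02],"angular":[0,0,-4]},{"xyz":[0,0,-0.02],"angular":[0,0,-2]},{"xyz":[0,0,-0.02],"angular":[0,0,-0.7]},{"xyz":[0,0,-0.02],"angular":[0,0,-0.7]}]'  >/dev/null; python3 meas.py 4
```

```text
t 13.18 yaw -56.24 turned 2.527 q7 -0.911 tau7 -0.1236 (0.032) M [-0.016   0.0043  0.0726] F [-0.4519 -0.3188  5.4566] p [ 0.565  -0.0036  0.194 ] w 1.161 x [0.0003 0.0013]
t 13.80 yaw -67.65 turned 2.726 q7 -1.105 tau7 -0.1236 (0.032) M [-0.0582  0.0313  0.096 ] F [-0.2632  0.1751  5.2579] p [ 0.5651 -0.0038  0.1937] w 1.159 x [0.001  0.0016]
```

```bash

python3 -m handwheel '[{"xyz":[0,0,-0.02],"angular":[0,0,-4]},{"xyz":[0,0,-0.02],"angular":[0,0,-4]},{"xyz":[0,0,-0.02],"angular":[0,0,-2]},{"xyz":[0,0,-0.02],"angular":[0,0,-0.7]},{"xyz":[0,0,-0.02],"angular":[0,0,-0.7]}]'  >/dev/null; python3 meas.py 4
python3 - <<'E'
from h import *
d=get_image("scene");c=d["pixels"][140:240,290:440];cv2.imwrite("pics/s9.png",cv2.resize(c,None,fx=5,fy=5,interpolation=cv2.INTER_CUBIC))
d=get_image("wrist");cv2.imwrite("pics/w9.png",d["pixels"])
E
```

```text
t 14.42 yaw -79.06 turned 2.925 q7 -1.298 tau7 -0.1355 (0.032) M [-0.0444  0.0202  0.1155] F [-0.1856 -0.2453  5.4833] p [ 0.5651 -0.0041  0.1934] w 1.172 x [0.0017 0.0017]
```

View pics/s9.png

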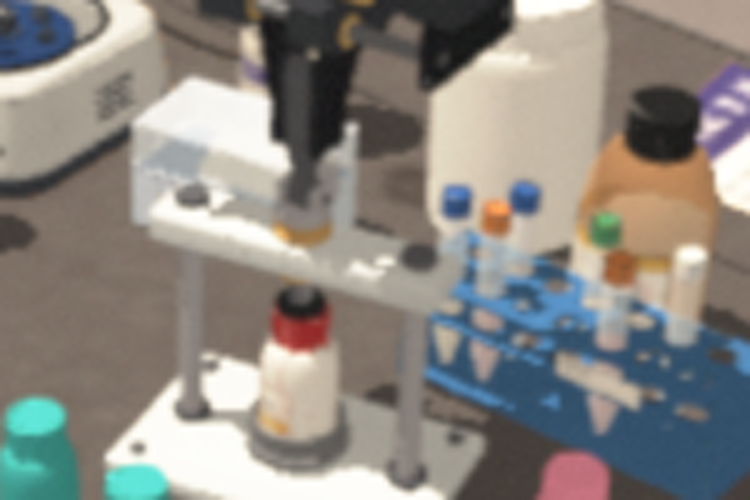

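View pics/w9.png

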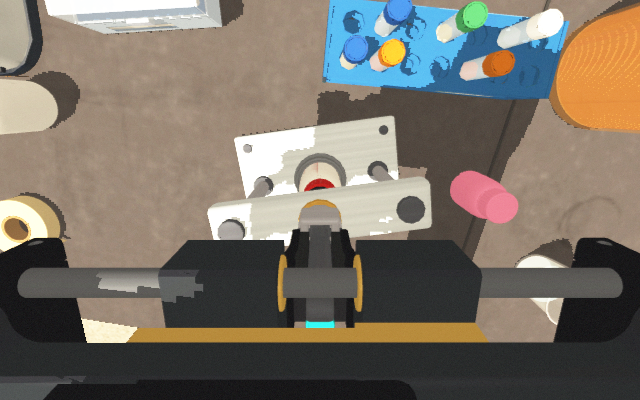

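Torque is rising, so contact begins at about 2.87. I'm going to smaller steps.

```bash

python3 -m handwheel '[{"xyz":[0,0,-0.02],"angular":[0,0,-2]},{"xyz":[0,0,-0.02],"angular":[0,0,-2]},{"xyz":[0,0,-0.02],"angular":[0,0,-0.7]},{"xyz":[0,0,-0.02],"angular":[0,0,-0.7]}]'  >/dev/null; python3 meas.py 4
python3 -m handwheel '[{"xyz":[0,0,-0.02],"angular":[0,0,-2]},{"xyz":[0,0,-0.02],"angular":[0,0,-2]},{"xyz":[0,0,-0.02],"angular":[0,0,-0.7]},{"xyz":[0,0,-0.02],"angular":[0,0,-0.7]}]'  >/dev/null; python3 meas.py 4
```

```text
t 15.05 yaw -84.26 turned 3.016 q7 -1.386 tau7 -0.1410 (0.031) M [-0.0614  0.0413  0.0941] F [-0.1245 -0.069   5.5549] p [ 0.5651 -0.0042  0.1933] w 1.158 x [0.0019 0.002 ]
t 15.58 yaw -89.44 turned 3.106 q7 -1.474 tau7 -0.1485 (0.031) M [-0.0583  0.0408  0.1086] F [0.4618 0.5568 5.4844] p [ 0.5651 -0.0044  0.1932] w 1.170 x [0.0022 0.0021]
```

```bash
cat > one.py <<'E'
from st import *
S=get_state();print("yaw %.2f turned %.3f tau %.4f Mz %.4f"%(yaw(S),np.radians((88.55-yaw(S))%360),S["joint_torque"][6],S["torque"][2]),"qd7 %.4f"%S["qd"][6])
E
for k in 1 2 3; do python3 -m handwheel '[{"xyz":[0,0,-0.02],"angular":[0,0,-0.5]}]' >/dev/null; python3 one.py; done
for k in 1 2 3; do python3 -m handwheel '[{"xyz":[0,0,-0.02],"angular":[0,0,-0.25]}]' >/dev/null; python3 one.py; done
python3 - <<'E'
from st import *
for i in range(5):
    S=get_state();print("yaw %.2f tau %.4f Mz %.4f"%(yaw(S),S["joint_torque"][6],S["torque"][2]),S["qd"][6]); get_image("top")
E
```

```text
yaw -89.84 turned 3.113 tau 0.0078 Mz 0.0986 qd7 -0.0883
yaw -90.26 turned 3.121 tau -0.0458 Mz 0.1283 qd7 -0.0798
yaw -90.67 turned 3.128 tau -0.0476 Mz 0.1324 qd7 -0.0824
yaw -90.83 turned 3.131 tau -0.1426 Mz 0.1697 qd7 -0.0283
yaw -90.99 turned 3.133 tau -0.1086 Mz 0.1935 qd7 -0.0326
yaw -91.14 turned 3.136 tau -0.1077 Mz 0.1401 qd7 -0.0280
yaw -91.14 tau -0.1077 Mz 0.1401 -0.027955856358158636
yaw -91.15 tau -0.1406 Mz 0.1150 0.006671059813840511
yaw -91.14 tau -0.1504 Mz 0.1459 0.0017473638807216766
yaw -91.13 tau -0.1361 Mz 0.1377 0.0003276125760906599
yaw -91.14 tau -0.1322 Mz 0.1007 0.00036198033091340104
```

```bash

python3 -m handwheel '[{"xyz":[0,0,-0.02],"angular":[0,0,-2]},{"xyz":[0,0,-0.02],"angular":[0,0,-1.6]},{"xyz":[0,0,-0.02],"angular":[0,0,-0.7]},{"xyz":[0,0,-0.02],"angular":[0,0,-0.7]}]'  >/dev/null; python3 meas.py 8;python3 meas.py 8
```

```text
t 17.07 yaw -95.88 turned 3.219 q7 -1.583 tau7 -0.1396 (0.028) M [-0.0707  0.0667  0.123 ] F [-0.0526  0.3683  5.5387] p [ 0.5651 -0.0045  0.1931] w 1.167 x [0.0026 0.0024]
t 17.47 yaw -95.88 turned 3.219 q7 -1.583 tau7 -0.1207 (0.000) M [-0.053   0.0676  0.1351] F [-0.1887  0.064   5.5336] p [ 0.5651 -0.0045  0.1931] w 1.163 x [0.0026 0.0024]
```

```bash

for k in 1 2 3 4 5 6 7 8; do python3 -m handwheel '[{"xyz":[0,0,-0.02],"angular":[0,0,-0.15]}]' >/dev/null; python3 one.py; done; python3 meas.py 6
```

```text
yaw -95.92 turned 3.220 tau -0.1160 Mz 0.1310 qd7 -0.0084
yaw -95.97 turned 3.221 tau -0.1345 Mz 0.1730 qd7 -0.0092
yaw -96.01 turned 3.221 tau -0.1371 Mz 0.1264 qd7 -0.0091
yaw -96.06 turned 3.222 tau -0.1365 Mz 0.1303 qd7 -0.0068
yaw -96.11 turned 3.223 tau -0.1365 Mz 0.1611 qd7 -0.0078
yaw -96.15 turned 3.224 tau -0.1374 Mz 0.1113 qd7 -0.0103
yaw -96.19 turned 3.224 tau -0.1361 Mz 0.1497 qd7 -0.0082
yaw -96.24 turned 3.225 tau -0.1376 Mz 0.1693 qd7 -0.0083
t 18.43 yaw -96.23 turned 3.225 q7 -1.589 tau7 -0.1436 (0.002) M [-0.0526  0.0691  0.1416] F [-0.1351  0.0338  5.2069] p [ 0.5651 -0.0046  0.1931] w 1.156 x [0.0026 0.0028]
```

```bash
python3 - <<'E'
from h import *
d=get_image("wrist");c=d["pixels"][140:300,220:420];cv2.imwrite("pics/w10.png",cv2.resize(c,None,fx=4,fy=3.75,interpolation=cv2.INTER_CUBIC))
E
```

```text
(no output)
```

View pics/w10.png

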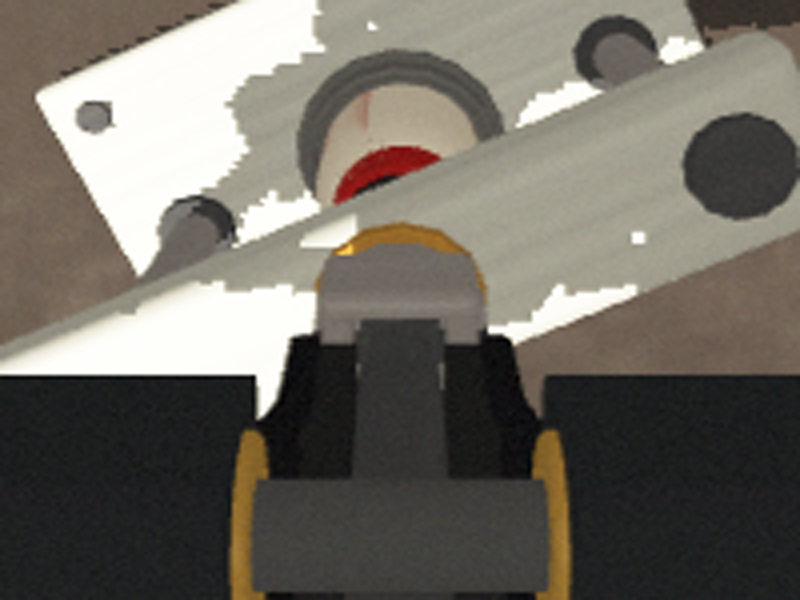

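```bash

python3 -m handwheel '[{"xyz":[0,0,-0.02],"angular":[0,0,-1]},{"xyz":[0,0,-0.02],"angular":[0,0,-1]},{"xyz":[0,0,-0.02],"angular":[0,0,-0.5]}]'  >/dev/null;
for k in 1 2 3 4 5 ; do python3 -m handwheel '[{"xyz":[0,0,-0.02],"angular":[0,0,-0.15]}]' >/dev/null; python3 one.py; done; python3 meas.py 6
```

```text
yaw -98.56 turned 3.266 tau -0.1964 Mz 0.1022 qd7 -0.0093
yaw -98.60 turned 3.266 tau -0.1477 Mz 0.1292 qd7 -0.0110
yaw -98.64 turned 3.267 tau -0.1453 Mz 0.1614 qd7 -0.0073
yaw -98.69 turned 3.268 tau -0.1417 Mz 0.1401 qd7 -0.0094
yaw -98.73 turned 3.269 tau -0.1405 Mz 0.1500 qd7 -0.0084
t 19.45 yaw -98.73 turned 3.269 q7 -1.631 tau7 -0.1497 (0.002) M [-0.0741  0.0476  0.1487] F [-0.2548  0.2883  5.3565] p [ 0.5651 -0.0046  0.193 ] w 1.168 x [0.0027 0.0028]
```

Torque is up about 0.07 over free and the turn is about 0.45–0.5 rad past contact, so the pad force is about 15 N: snug. Next I lower the grip and fold along (-0.988, 0.151) in an arc.

```bash

python3 -m handwheel '[{"xyz":[-0.05,0,-0.1],"angular":[0,0,0]},{"xyz":[-0.05,0,-0.1],"angular":[0,0,0]}]' 0 20 >/dev/null; python3 meas.py 2
python3 -m handwheel '[{"xyz":[-0.67,0.1,-0.1],"angular":[0,0,0]},{"xyz":[-0.67,0.1,-0.2],"angular":[0,0,0]}]' >/dev/null; python3 meas.py 2
```

```text
t 19.72 yaw -98.51 turned 3.265 q7 -1.628 tau7 -0.0785 (0.002) M [-0.1078  0.2618  0.1087] F [-0.5328  0.4886  9.2933] p [ 0.5651 -0.0046  0.1929] w 1.196 x [0.005  0.0035]
t 19.98 yaw -98.33 turned 3.262 q7 -1.650 tau7 -0.1518 (0.024) M [-0.4925 -2.3561  0.0836] F [10.6969 -1.411   1.7454] p [ 0.5597 -0.0038  0.1927] w 1.191 x [0.0249 0.001 ]
```

```bash

python3 -m handwheel '[{"xyz":[-0.8,0.12,-0.15],"angular":[0,0.8,0]},{"xyz":[-0.8,0.12,-0.2],"angular":[0,0.5,0]},{"xyz":[-0.8,0.12,-0.25],"angular":[0,0.5,0]}]' >/dev/null; python3 meas.py 2
```

```text
t 20.33 yaw -98.09 turned 3.257 q7 -1.672 tau7 -0.1053 (0.019) M [-0.4022 -2.3494  0.0423] F [ 9.8685 -2.6102  1.1521] p [ 0.5496 -0.0023  0.191 ] w 1.163 x [ 0.0276 -0.0032]
```

```bash

python3 -m handwheel '[{"xyz":[-0.75,0.08,-0.35],"angular":[0.1,1.2,-0.1]},{"xyz":[-0.75,0.08,-0.4],"angular":[0.1,1,-0.1]},{"xyz":[-0.7,0.08,-0.5],"angular":[0,1,-0.1]}]' >/dev/null; python3 meas.py 2
```

```text
t 20.68 yaw -98.14 turned 3.258 q7 -1.669 tau7 -0.0591 (0.000) M [-0.1676 -1.1449  0.0526] F [ 5.0864 -0.4157 13.3989] p [ 0.5416 -0.0012  0.1869] w 1.152 x [0.0052 0.0001]
```

```bash

python3 -m handwheel '[{"xyz":[-0.75,0.08,-0.5],"angular":[0,0.5,0]},{"xyz":[-0.75,0.08,-0.55],"angular":[0,0.5,0]},{"xyz":[-0.65,0.08,-0.6],"angular":[0,0.5,0]},{"xyz":[-0.6,0.08,-0.65],"angular":[0,0.5,0]}]' >/dev/null; python3 meas.py 2;  python3 - <<'E'
from h import *
d=get_image("scene");c=d["pixels"][110:240,270:440];cv2.imwrite("pics/s11.png",cv2.resize(c,None,fx=4.5,fy=4.5,interpolation=cv2.INTER_CUBIC))
E
```

```text
t 21.12 yaw -97.87 turned 3.254 q7 -1.683 tau7 -0.0015 (0.002) M [-0.1776 -0.219  -0.0255] F [ 0.7923  0.0816 12.8861] p [0.5293 0.0004 0.1761] w 1.183 x [0.0061 0.0018]
```

View pics/s11.png

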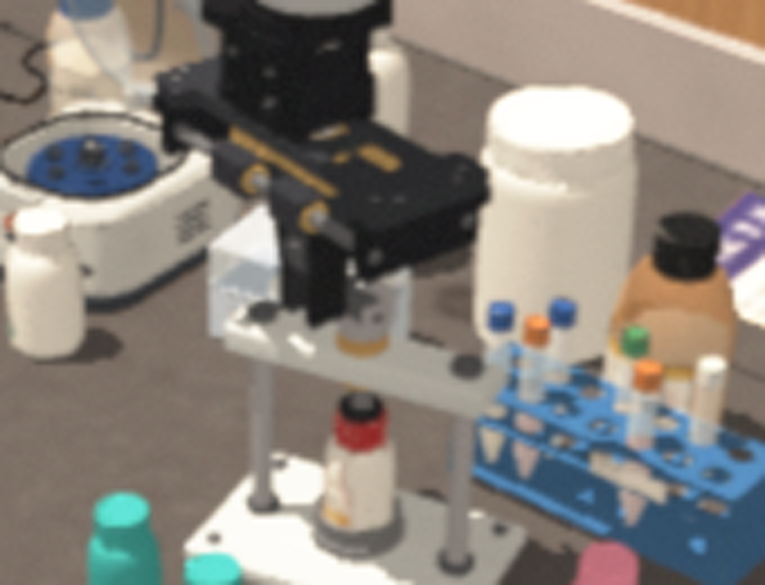

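```bash

python3 -m handwheel '[{"xyz":[-0.45,0.06,-0.7],"angular":[0,0.3,0]},{"xyz":[-0.4,0.06,-0.75],"angular":[0,0.3,-0.1]},{"xyz":[-0.35,0.05,-0.8],"angular":[0,0.3,-0.1]}]' >/dev/null; python3 meas.py 2
```

```text
t 21.52 yaw -97.84 turned 3.253 q7 -1.680 tau7 0.0051 (0.012) M [ 0.0158  0.547  -0.0093] F [-3.3029 -0.1182  8.1858] p [0.5189 0.002  0.1586] w 1.171 x [-0.0064  0.0048]
```

```bash

python3 -m handwheel '[{"xyz":[0.05,0,-0.1],"angular":[0,0,0]},{"xyz":[0,0,-0.1],"angular":[0,0,0]},{"xyz":[0,0,-0.1],"angular":[0,0,0]}]' 3.5 20 >/dev/null; python3 st.py
python3 -m handwheel '[{"xyz":[0,0,1.5],"angular":[0,0,0]},{"xyz":[0,0,1.5],"angular":[0,0,0]},{"xyz":[0,0,1.5],"angular":[0,0,0]},{"xyz":[-0.4,0.2,0],"angular":[0,0,0]},{"xyz":[-0.4,0,-0.1],"angular":[0,0,0]}]'  >/dev/null; python3 st.py
```

```text
t 21.77 p [0.5168 0.0018 0.1537] yaw -97.66 xdir [-0.0118  0.0046 -0.9999] F [ 0.3522 -0.8082  0.8097] M [-0.028   0.1434 -0.0036] tau [-0.0268  0.0171 -0.0145] q7 -1.673 w 2.426
t 22.18 p [0.5043 0.0032 0.1938] yaw -97.55 xdir [-0.0227  0.0003 -0.9997] F [-0.1962  0.2101 -0.1416] M [-0.02    0.1483 -0.0174] tau [-0.0367  0.0413  0.0641] q7 -1.727 w 3.501
```

```bash
 python3 - <<'E'
from h import *
d=get_image("scene");c=d["pixels"][110:240,270:440];cv2.imwrite("pics/s12.png",cv2.resize(c,None,fx=4.5,fy=4.5,interpolation=cv2.INTER_CUBIC))
d=get_image("wrist");cv2.imwrite("pics/w12.png",d["pixels"])
E
```

```text
(no output)
```

View pics/s12.png

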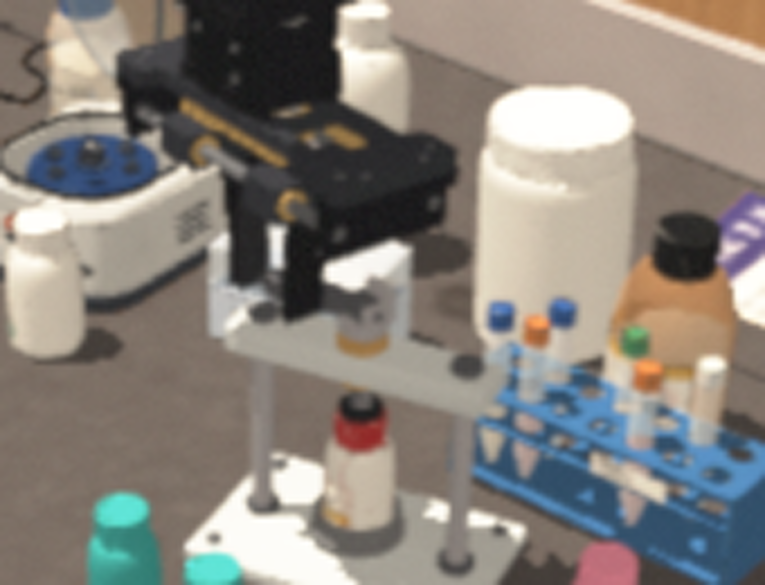

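View pics/w12.png

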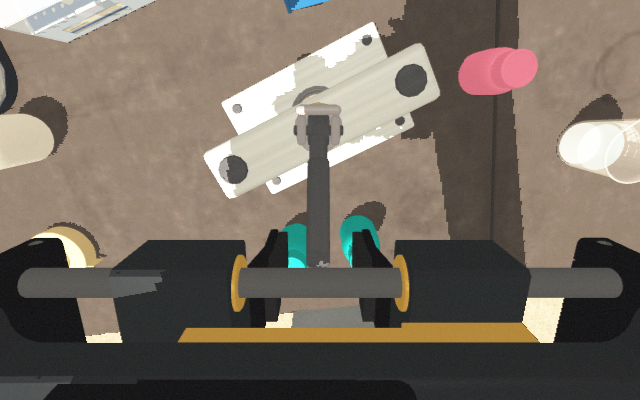

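Lever nearly level and centred between the fingers (u≈318). I close the fingers above it and press down.

```bash

python3 -m handwheel '[{"xyz":[0.2,0.05,0.5],"angular":[0,-1.2,0]},{"xyz":[0,0,-0.1],"angular":[0,0,0]},{"xyz":[0,0,-0.15],"angular":[0,0,0]},{"xyz":[0,0,-0.15],"angular":[0,0,0]},{"xyz":[0,0,-0.15],"angular":[0,0,0]}]' 0 20 >/dev/null; python3 st.py
python3 -m handwheel '[{"xyz":[0,0,-0.5],"angular":[0,0,0]},{"xyz":[0,0,-0.5],"angular":[0,0,0]}]'  >/dev/null; python3 st.py
```

```text
t 22.7 p [0.504  0.0038 0.1905] yaw -97.52 xdir [-0.0041  0.0007 -1.    ] F [-2.8836  0.6284  7.9656] M [ 0.106   0.8973 -0.0487] tau [ 0.5425 -1.0942 -0.0025] q7 -1.740 w 1.177
t 22.87 p [0.5012 0.0042 0.1814] yaw -97.51 xdir [-0.0115  0.0024 -0.9999] F [-6.9712 -0.2597  8.8599] M [-0.0148  1.4836  0.0015] tau [ 0.1552 -2.2653 -0.0263] q7 -1.732 w 1.195
```

Width 1.19: the fingers pinched the handle's upper edge instead of closing above it. I'll reopen, rise, close and press.

```bash

python3 -m handwheel '[{"xyz":[0,0,-0.1],"angular":[0,0,0]},{"xyz":[0,0,-0.1],"angular":[0,0,0]},{"xyz":[0,0,1],"angular":[0,-0.5,0]},{"xyz":[0,0,1],"angular":[0,0,0]},{"xyz":[0.5,0,0.5],"angular":[0,0,0]}]' 3 20 >/dev/null; python3 st.py
python3 -m handwheel '[{"xyz":[0,0,-0.15],"angular":[0,0,0]},{"xyz":[0,0,-0.15],"angular":[0,0,0]},{"xyz":[0,0,-0.15],"angular":[0,0,0]},{"xyz":[0,0,-0.15],"angular":[0,0,0]},{"xyz":[0,0,-0.15],"angular":[0,0,0]}]' 0 20 >/dev/null; python3 st.py
```

```text
t 23.28 p [0.5045 0.0037 0.2039] yaw -97.55 xdir [-0.0066  0.0007 -1.    ] F [-0.2017 -0.6383 -0.0424] M [-0.0501  0.0888  0.0024] tau [ 0.1658 -0.0469 -0.2326] q7 -1.746 w 2.880
t 23.7 p [0.5078 0.0038 0.1992] yaw -97.53 xdir [ 0.0002  0.0017 -1.    ] F [-1.7898  0.1741  4.9183] M [-0.0653  0.4623  0.0261] tau [-0.116  -0.4758 -0.0143] q7 -1.740 w 0.507
```

```bash
 python3 meas.py 1; python3 - <<'E'
from h import *
d=get_image("scene");c=d["pixels"][130:210,290:400];cv2.imwrite("pics/s13.png",cv2.resize(c,None,fx=7,fy=7,interpolation=cv2.INTER_CUBIC))
E
```

```text
t 23.75 yaw -97.54 turned 3.248 q7 -1.740 tau7 -0.0009 (0.000) M [-0.0783  0.1746  0.0364] F [0.3369 0.0946 2.3251] p [0.5077 0.0038 0.1991] w 0.297 x [-0.0001  0.0016]
```

View pics/s13.png

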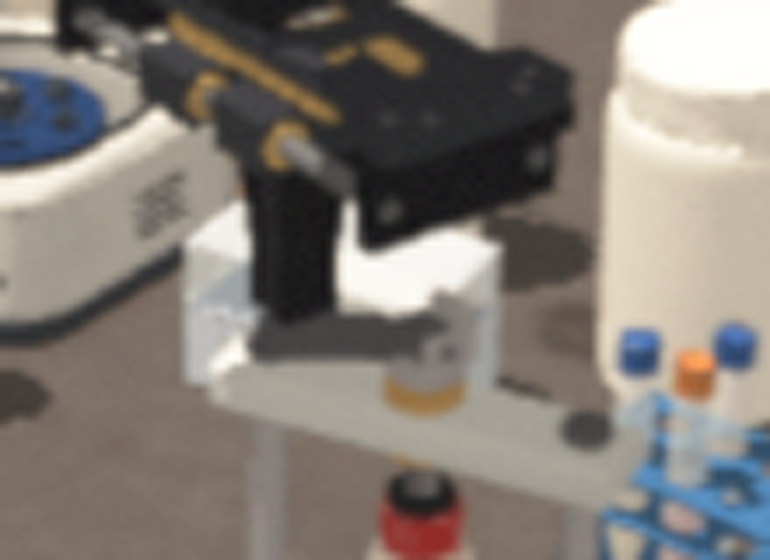

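```bash

python3 -m handwheel '[{"xyz":[0,0,-0.5],"angular":[0,0,0]},{"xyz":[0,0,-0.6],"angular":[0,0,0]},{"xyz":[0,0,-0.6],"angular":[0,0,0]}]' >/dev/null; python3 st.py
python3 -m handwheel '[{"xyz":[0,0,-0.6],"angular":[0,0,0]},{"xyz":[0,0,-0.6],"angular":[0,0,0]}]' >/dev/null; python3 st.py
```

```text
t 24.05 p [0.5068 0.0043 0.183 ] yaw -97.53 xdir [-0.0022  0.0037 -1.    ] F [-1.3994  0.0026  4.742 ] M [-0.0399  0.7029 -0.0156] tau [ 0.0796 -0.7092 -0.0623] q7 -1.728 w 0.059
t 24.22 p [0.5063 0.0047 0.1724] yaw -97.52 xdir [-0.0043  0.0055 -1.    ] F [-16.7703  -0.7489  46.8124] M [-0.0387  3.7789  0.0204] tau [ 0.1036 -5.7606 -0.0464] q7 -1.718 w 0.054
```

Firm stop at z = 0.172 (a brief 47 N at the fingertips), so the lever is fully down. Backing off.

```bash

python3 -m handwheel '[{"xyz":[0,0,0.4],"angular":[0,0,0]}]' >/dev/null; python3 st.py;python3 -m handwheel '[{"xyz":[0,0,2],"angular":[0,0,0]},{"xyz":[0,0,3],"angular":[0,0,0]},{"xyz":[0,0,3],"angular":[0,0,0]},{"xyz":[-1,0,2],"angular":[0,0,0]},{"xyz":[-1,0,2],"angular":[0,0,0]}]' >/dev/null; python3 st.py; python3 - <<'E'
from h import *
d=get_image("scene");c=d["pixels"][140:260,280:440];cv2.imwrite("pics/s14.png",cv2.resize(c,None,fx=5,fy=5,interpolation=cv2.INTER_CUBIC))
d=get_image("wrist");cv2.imwrite("pics/w14.png",d["pixels"])
E
```

```text
t 24.3 p [0.5066 0.0045 0.1777] yaw -97.53 xdir [-0.0041  0.0059 -1.    ] F [0.3654 0.1887 0.3916] M [-0.0017  0.1885 -0.0055] tau [-0.2938 -0.4543  0.1078] q7 -1.721 w 0.015
t 24.72 p [0.485  0.0036 0.2954] yaw -97.64 xdir [-0.0096  0.     -1.    ] F [ 0.2424  0.8777 -0.3962] M [-0.0072  0.1355  0.0812] tau [-0.2533 -0.552   0.3345] q7 -1.824 w 0.025
```

View pics/s14.png

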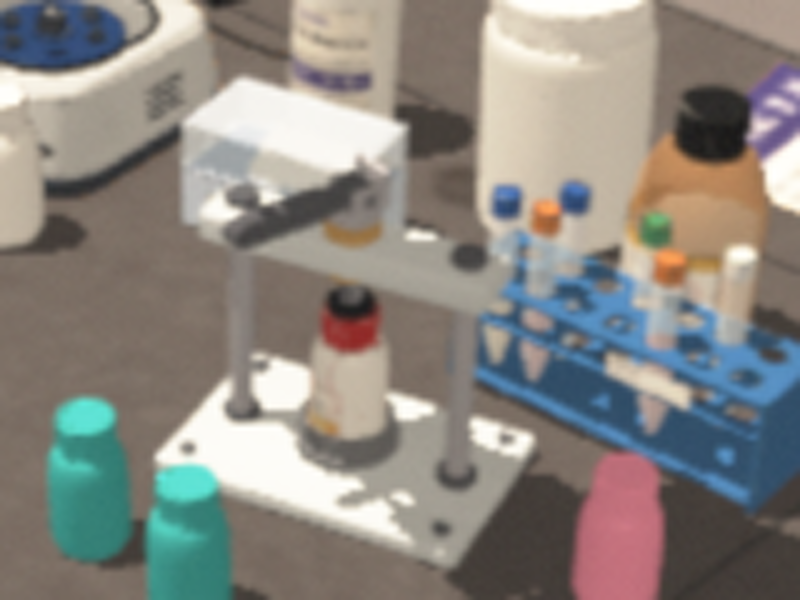

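View pics/w14.png

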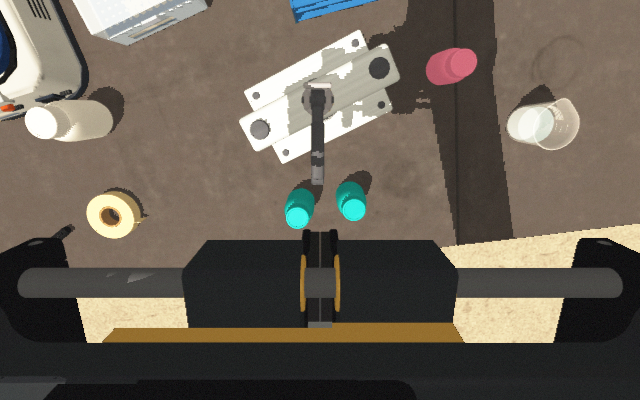

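```bash
python3 - <<'E'
from st import *
s=get_image("scene");w=get_image("wrist")
P=np.array([.5638,-.0038,.1665]);d=np.array([-.989,.145,0])
for f in (1.55,1.4):
    q=P+.07*(np.sin(f)*d+np.cos(f)*np.array([0,0,1])); print(f,"scene crop",(pj(s,q)-[280,140])*5,"piv",(pj(s,P)-[280,140])*5,"wrist",pj(w,q),pj(w,P))
print(tri([(s,280+238/5,140+232/5),(w,317.5,182)]))
show()
E
```

```text
1.55 scene crop [235.7226 230.3862] piv [352.8447 188.766 ] wrist [315.824  179.5996] [316.6768  99.9825]
1.4 scene crop [237.3599 210.8782] piv [352.8447 188.766 ] wrist [315.6884 181.2489] [316.6768  99.9825]
[0.493  0.0044 0.1689]
t 24.92 p [0.4853 0.004  0.2947] yaw -97.58 xdir [-0.0089  0.0016 -1.    ] F [ 0.3755 -0.7157  0.7201] M [-0.0709  0.1431  0.0632] tau [ 0.0262 -0.0152 -0.0166] q7 -1.823 w 0.051
```

The lever tip appears at crop (238,232), against a prediction of (236,230) for fold 1.55 and (237,211) for 1.40, so it is fully folded. The bystanders look untouched and the arm is clear.

```bash
python3 -c "
from bench import *
print(close_job())"
```

```text
the job is handed in; nothing more can be done
None
```

The bottle is clamped and the lever is locked fully down. The gripper let go and was about 12 cm clear when I handed the job in at about 25 s.

- **Tightening:** With the lever held upright against its stop, I screwed the axle in about 3.27 rad clockwise. Contact showed as a torque rise from about 2.8 rad. I stopped roughly 0.45–0.5 rad later, which at 33 N per rad is about 15 N on the pad.
- **Folding:** I folded the lever about 1.3 rad in the grip, then pressed it down with closed fingertips to its firm stop.
- **Final checks:** The lever tip sits within about 2 pixels of where a 1.55 rad fold should put it. The bottle is upright under the pad. The beaker, tape, cap jar and look-alikes appear unmoved in the pictures.

Some readings disagreed or went less cleanly:
- **Snugness:** The torque had risen only about 0.06–0.08 N m above free, the low end of the expected 0.08–0.15 or just under it. I stopped on the angle past contact rather than on torque.
- **Final press:** It peaked briefly at 47 N at the fingertips as the lever hit its stop. I can't tell whether the 40 N limit for the arm and gripper's body applies to the fingertips.
- **Missed close:** My first try at closing above the handle pinched its edge instead; I opened and redid it.
- **Yaw drift:** The gripper's yaw crept back about 1° during the fold, which could cost about 0.5 N of pad force.

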